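# Shift the roller feed into third

## Task

The gear lever of the roller feed stands in the second slot (back left) of its H-shaped gate. Push it with the fingertips or the outside of the fingers, never pinching its grip: forward as far as the crossing lane, across to the right, then forward (away from you) fully home into the third slot, the one marked with three red dots, and leave it there. Leave the other things around the gearbox where they are.

Things in the scene. Friction and masses are not known exactly. Their poses are not given: they have to be found in the camera images.
- gearbox: Fixed feed gearbox: teal housing 170 x 150 mm on a yellow foot 220 x 200 x 12 mm, gate plate on top, 112 mm above the bench, and a ribbed motor 100 mm across on the far side, axis 62 mm up, reaching 205 mm from the origin. Origin on the bench under the middle of the gate; the lever pivots there. x points forward (away from the robot, to the motor), y to the left, z up.
- gate (a point): Middle of the H gate on the aluminium plate's upper face (156 x 126 mm); axes as the gearbox. A left and a right slot run along x, their middle lines 24 mm either side, joined by a crossing lane at x = 0. Slots and lane are 20 mm wide, corners rounded, for a 12 mm rod. Dots beside the slot ends: one = forward left, two = back left, three (red) = forward right, four = back right.
- slot3 (a point): the end of the third slot (forward right) on the gate plate's upper face: where the middle of the rod stands when the lever is fully home
- across (a joint): sideways tilt of the lever in rad, about the gearbox's x axis: 0 upright, positive to the right (towards the gearbox's -y). Stops at -0.255 and 0.255; left slot about -0.22, right slot about 0.22. Free to cross only while 'fore' is within about 0.045 of 0 (rounded corners lead it in from about 0.07). Stays where it is left; about 2.5 N at the grip moves it.
- fore (a joint): forward tilt of the lever in rad, about the gearbox's y axis carried by the sideways tilt: 0 in the crossing lane, positive forward, stops at -0.30 (slot end at the back) and 0.30 (slot end forward). Starts somewhere in the second slot, -0.29 to -0.11. Stays where it is left; about 2.5 N at the grip moves it.
- grip (a point): middle of the lever's square orange and black grip, 36 x 36 mm and 54 mm high along the lever (its top 27 mm above this point), 180 mm up the lever from the pivot; the lever below is a steel rod of 12 mm. The grip moves about 53 mm forward or back and 39 mm left or right of the middle.
- pad_far: orange forward face of the lever's grip: an upright flat pad 34 mm wide, 50 mm high, 5 mm thick, its outer face 18 mm from the grip's middle; origin at the pad's middle
- pad_near: orange back face (towards the robot) of the lever's grip: an upright flat pad 34 mm wide, 50 mm high, 5 mm thick, its outer face 18 mm from the grip's middle; origin at the pad's middle
- pad_left: black left face of the lever's grip: an upright flat pad 34 mm wide, 50 mm high, 5 mm thick, its outer face 18 mm from the grip's middle; origin at the pad's middle
- pad_right: black right face of the lever's grip: an upright flat pad 34 mm wide, 50 mm high, 5 mm thick, its outer face 18 mm from the grip's middle; origin at the pad's middle
- offcut_long: loose aluminium U-channel offcut 130 x 40 x 25 mm, lying open side up; origin at the centre of its underside
- offcut_short: loose aluminium U-channel offcut 70 x 40 x 25 mm, lying open side up; origin at the centre of its underside
- tape_measure: loose yellow tape measure 65 x 40 x 60 mm, standing; origin at the centre of its underside
- oil_can: loose blue can, 52 mm across and 120 mm high, standing; origin at the centre of its underside
- wrench: loose steel wrench 160 mm long, lying flat; origin at the middle of its underside
- screwdriver: loose screwdriver 180 mm long, lying; origin at the centre of its underside
- end_cap: small loose white ring 18 mm across, 14 mm high, standing on the left edge of the gearbox's yellow foot, 12 mm above the bench; origin at the centre of its underside

How it is judged:
By the outcome, as a careful person would: the job done as asked, in the order asked, and still so for the second after the job is handed in, with the robot touching nothing.
It also fails if it takes over 64 s, if anything falls off the work surface, if the arm or the gripper's body presses on something with over 40 N, if the wrist force passes 120 N, or if a joint passes its speed limit or range.

## Robot

A 7-joint arm with a two-finger parallel gripper is mounted at the origin on the work surface. World frame = base frame: x ahead of the robot, y to its left, z up, the work surface at z = 0. Lengths are in m, angles in rad, forces in N, time in s.
With the tool pointing down it reaches from about 0.425 to 0.925 m from the base axis. Payload 6.8 kg.
Tool frame: the origin (TCP) lies on the front face of the gripper's body, between the roots of the fingers; the fingertips stand 73 mm ahead of it and the grasp point (between the pads) lies 54 mm ahead of it; z points along the fingers, y is the direction in which the jaws open and shut (so a half turn about z gives the same grasp; the last joint's range is limited). The gripper opens to 85 mm and grips with 20 to 120 N. Pads are 22 mm wide; open, the fingers measure 114 mm over their backs; the gripper's body (76 mm by 85 mm) begins 54 mm behind the grasp point. The pads swing forward as they close: fully open they stand 13 mm farther back than shut.
Start: joints at [1.142, 0.477, 0.022, 1.555, -0.011, 1.109, -0.083], TCP at [0.213, -0.641, 0.304] pointing down, gripper open.
Joint ranges: [-2.96, 2.96], [-0.34, 2.1], [-1.41, 1.46], [0.24, 2.44], [-1.37, 4.51], [0.17, 1.92], [-2.96, 2.96]. Speed limits (rad/s): [2.39, 2.39, 3.14, 3.14, 3.14, 3.14, 3.14].

## Interface

Orientations are given as a unit quaternion [w, x, y, z].
In Python, from station import get_obs, read_camera, hand_in, spot_in, cut_out, spot_point gives the robot as it stands. The module is installed in compiled form; this text tells all that it offers.
- The arm moves only by the tool move_arm, never from a script. Its arguments are lists of equal length, an entry for each row: "gripper": the opening, from 0 (shut) to 1 (fully open); "xyz": the shift along the tool's x, y, z in cm, a list of three; "twist": the turn about the tool's z in rad. A call has 1 to 5 rows; each row is the pose to reach, as a shift and turn from the pose commanded when the call began, along the tool's axes at that moment; what a row does not reach only later rows make up. A row lasts 1/12 s, in which the tool goes at most 41.7 mm and 7.16 degrees, less where a joint would pass 70% of its speed; a pose out of reach is approached as far as the arm can. A call with a gripper value outside its range is refused whole. The fingers move at their own pace and stop on an object; "squeeze" is the grip in N (left out, the last holds). Time passes only in rows, so rows that repeat a pose let the fingers close. It gives the time, the measured TCP pose, the force and the opening at its end, in the units of the state.
- get_obs(): the state, without advancing time (a new reading comes with each control period).
- read_camera(name): name is "side" or "top"; returns a dict with "pixels" (420x560x3 uint8, red, green, blue), "fx", "fy", "cx", "cy" (pixels), "k1" (the pictures are not rectified: a ray, as slopes to the right and down, at radius r is drawn at 1 + k1 r^2 times it, then the intrinsics apply), "R" (3x3) and "t" (3): a world point X has camera coordinates R X + t. Camera axes: x right, y down, z forward; pixel columns grow to the right and rows downward; lengths in m; the calibration is good to about 2 mm. A picture is of the moment at which its call begins. There is no depth.
- hand_in(): hands the job in, once; it reports no verdict.
Trained networks look in the newest picture that a camera, given by its name, has taken for a name from the list of things; names that differ only in an ending like _2 or _b are one class to them, and where a whole thing is asked for, a point or a joint stands for the part that bears it (a point fixed in the world has none). Each returns a list of dicts, best first, with "p" (0 to 1); they miss things now and then, are a little off and sometimes report something else, mostly with a low value. They report only what shows in the picture. A call takes as long as a camera call.
- spot_in(query, camera): "centre" ([x, y, z] in m, in world coordinates, good to about 4 mm: the middle of the surface that is visible of it).
- cut_out(query, camera): "pixels" (420x560 bool, what is visible of it).
- spot_point(query, camera): "centre" ([x, y, z] in m, in world coordinates, good to about 4 mm: a listed point, or the origin of a listed thing).
The state is a dict: "t": time; "q": joint angles; "joint_vel": joint speeds; "joint_torque": joint torques, N m; "eef_pos": TCP position; "tool_rot": TCP orientation; "contact_force": force on the tool from outside, world axes, zero at the start; "torque": the same for the moment, N m; "gripper_width": opening from 0.0 (shut) to 1.0 (fully open).
Only numpy, scipy, OpenCV 4.12 (cv2) and the standard library are available. Lean on these libraries where they do the work, as an engineer would, in place of code of your own. Each camera call takes 0.05 s, during which the arm holds its last target.

## Working session

There is one attempt and no reset: what is moved stays moved. The work goes in short steps, Python scripts to look and compute and a tool call to move; the robot and the scene stay as the last step left them, time stands still between calls to the robot, and variables do not carry over. Pictures are saved under pics/ and viewed, and the job is handed in when it is done.

Besides the shell and the picture viewer there is one more tool, called after "Request:" by a JSON object that holds its "method" and its "body". move_arm: Moves the arm, as the interface text tells. Its arguments: {"type":"object","properties":{"gripper":{"type":"array","items":{"type":"number"}},"xyz":{"type":"array","items":{"type":"array","items":{"type":"number"}}},"twist":{"type":"array","items":{"type":"number"}},"squeeze":{"type":"number"}},"required":["gripper","xyz","twist"]}

```bash
mkdir -p pics
cat > h.py <<'E'
from station import *
import cv2,numpy as np
def save(cam,name):
    c=read_camera(cam); cv2.imwrite('pics/'+name,cv2.cvtColor(c['pixels'],cv2.COLOR_RGB2BGR)); return c
def pts(qs,cam):
    for q in qs:
        r=spot_point(q,cam); print(cam,q,[(np.round(d['centre'],3).tolist(),round(d['p'],2)) for d in r[:2]])
E
python3 - <<'E'
from h import *
for c in('side','top'):
    save(c,c+'0.png'); pts(['gearbox','gate','slot3','grip','pad_near','pad_left'],c)
o=get_obs();print(o['t'],o['eef_pos'],o['tool_rot'],o['gripper_width'])
E
```

```text
side gearbox [([0.6, 0.007, -0.001], 0.9)]
side gate [([0.6, 0.01, 0.116], 0.64)]
side slot3 [([0.626, -0.026, 0.107], 0.85)]
side grip [([0.586, 0.057, 0.175], 0.85)]
side pad_near [([0.569, 0.062, 0.17], 0.88)]
side pad_left [([0.591, 0.076, 0.168], 0.67)]
top gearbox [([0.601, 0.011, -0.004], 0.58)]
top gate [([0.598, 0.01, 0.115], 0.64)]
top slot3 [([0.625, -0.022, 0.111], 0.74)]
top grip [([0.583, 0.061, 0.174], 0.94)]
top pad_near [([0.57, 0.065, 0.167], 0.41), ([0.626, -0.021, 0.111], 0.36)]
top pad_left [([0.593, 0.071, 0.167], 0.5), ([0.45, 0.097, -0.001], 0.5)]
0.7 [ 0.21285415 -0.64057709  0.30392166] [2.16589918e-05 9.87161949e-01 1.59722531e-01 9.20162193e-06] 0.9973653683958164
```

View pics/side0.png

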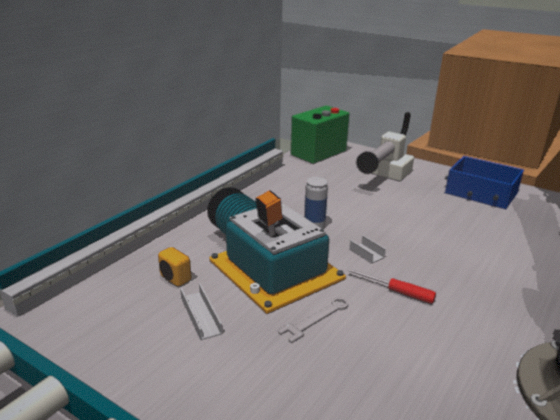

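View pics/top0.png

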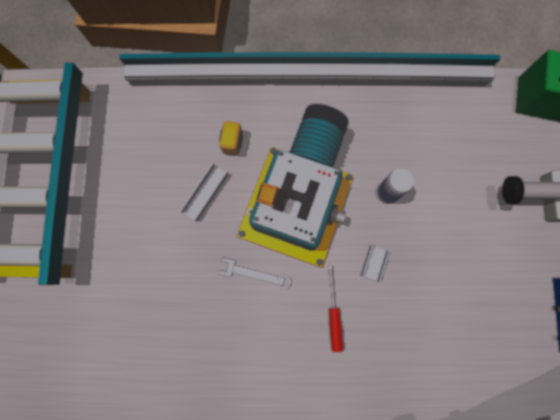

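```bash
cat >> h.py <<'E'
def unproj(c,uv,z):
    uv=np.array(uv,float).reshape(-1,1,2)
    K=np.array([[c['fx'],0,c['cx']],[0,c['fy'],c['cy']],[0,0,1]])
    n=cv2.undistortPoints(uv,K,np.array([c['k1'],0,0,0.]))[:,0]
    R=np.array(c['R']);t=np.array(c['t']);C=-R.T@t
    d=np.c_[n,np.ones(len(n))]@R
    return C+d*((z-C[2])/d[:,2])[:,None]
def proj(c,X):
    K=np.array([[c['fx'],0,c['cx']],[0,c['fy'],c['cy']],[0,0,1]])
    return cv2.projectPoints(np.array(X,float).reshape(-1,1,3),cv2.Rodrigues(np.array(c['R']))[0],np.array(c['t'],float),K,np.array([c['k1'],0,0,0.]))[0][:,0]
def crop(c,u0,v0,w,h,s,name):
    im=cv2.cvtColor(c['pixels'],cv2.COLOR_RGB2BGR)[v0:v0+h,u0:u0+w]
    cv2.imwrite('pics/'+name,cv2.resize(im,None,fx=s,fy=s,interpolation=cv2.INTER_CUBIC))
E
python3 - <<'E'
from h import *
c=read_camera('top'); crop(c,235,95,125,175,3.4,'top_z.png')
# yellow foot mask
hsv=cv2.cvtColor(c['pixels'],cv2.COLOR_RGB2HSV)
m=((hsv[...,0]>18)&(hsv[...,0]<32)&(hsv[...,1]>150)&(hsv[...,2]>80)).astype(np.uint8)
m[:, :236]=0;m[:, 356:]=0;m[:145]=0;m[270:]=0
p=np.argwhere(m)[:,::-1]
w=unproj(c,p,0.012)[:,:2]
r=cv2.minAreaRect((w*1000).astype(np.float32));print(r,cv2.boxPoints(r))
print(np.array(c['R']),c['t'])
E
```

```text
((599.876708984375, 10.653228759765625), (195.7123565673828, 214.64920043945312), 70.62126922607422) [[ 466.16272   -46.047516]
 [ 668.6512   -117.27048 ]
 [ 733.5907     67.35397 ]
 [ 531.10223   138.57693 ]]
[[ 0.00654672 -0.99990226 -0.01235321]
 [-0.98123704 -0.00404304 -0.19276288]
 [ 0.19269409  0.01338339 -0.98116761]] [0.03477447 0.59559384 0.81418536]
```

View pics/top_z.png

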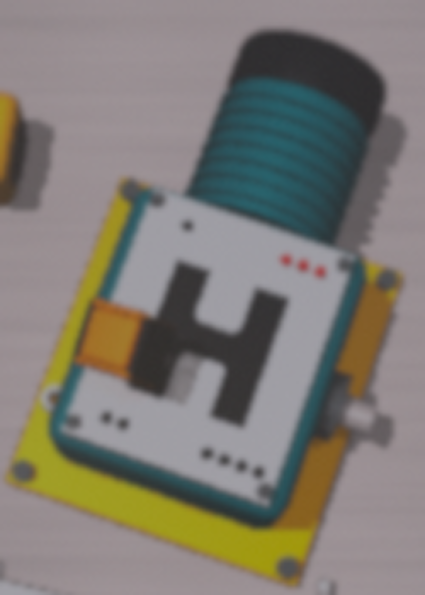

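Request:
{"method": "move_arm", "body": {"gripper": [0,0,0,0,0], "xyz": [[2.7,-2.9,0],[5.4,-5.8,0],[8.1,-8.7,0],[10.8,-11.6,0],[13.5,-14.6,0]], "twist": [0.12,0.24,0.36,0.48,0.6], "squeeze": 20}}

```text
t: 1.17
eef_pos: [0.2953, -0.4581, 0.304]
tool_rot: [0.0, 0.99, -0.142, 0.0]
contact_force: [1.0, 1.2, 0.6]
gripper_width: 0.299
```

```bash
cat >> h.py <<'E'
from scipy.spatial.transform import Rotation as Ro
YAW=np.deg2rad(-19.4);O=np.array([.600,.0107])
def rel(target_g=None,z=None):
    o=get_obs();q=o['tool_rot'];R=Ro.from_quat([q[1],q[2],q[3],q[0]]).as_matrix()
    a=np.arctan2(R[1,0],R[0,0]);f=np.array([np.cos(YAW),np.sin(YAW)]);l=np.array([-f[1],f[0]])
    p=o['eef_pos'];d=p[:2]-O
    print('t',round(o['t'],2),'gb xyz mm',np.round([d@f*1e3,d@l*1e3,p[2]*1e3],1),'twist to go',round(a-YAW,3),'F gb',np.round([o['contact_force'][:2]@f,o['contact_force'][:2]@l,o['contact_force'][2]],1),'w',round(o['gripper_width'],2), 'tilt',np.round(R[:,2],3))
    if target_g is not None:
        T=np.r_[O+f*target_g[0]/1e3+l*target_g[1]/1e3,target_g[2]/1e3]
        print('shift cm',np.round(R.T@(T-p)*100,2))
E
python3 -c "
from h import *
rel([-90,41,300])"
```

```text
t 1.17 gb xyz mm [-131.6 -543.4  304. ] twist to go 0.054 F gb [0.5 1.4 0.6] w 0.3 tilt [ 0. -0. -1.]
shift cm [  7.33 -58.13   0.39]
```

Request:
{"method": "move_arm", "body": {"gripper": [0,0,0,0,0], "xyz": [[0.5,-4,0],[1,-8,0],[1.5,-12,0],[2,-16,0],[2.5,-20,0]], "twist": [0.03,0.05,0.05,0.05,0.05]}}

```text
t: 1.58
eef_pos: [0.3742, -0.2725, 0.3043]
tool_rot: [0.0, 0.987, -0.163, 0.0]
contact_force: [1.1, -0.0, 0.2]
gripper_width: 0.003
```

Request:
{"method": "move_arm", "body": {"gripper": [0,0,0,0,0], "xyz": [[0.5,-4,0],[1,-8,0],[1.5,-12,0],[2,-15,0],[2,-18,0]], "twist": [0,0,0,0,0]}}

```text
t: 2.0
eef_pos: [0.4519, -0.1084, 0.3044]
tool_rot: [-0.0, 0.987, -0.163, 0.001]
contact_force: [0.7, 0.1, 0.0]
gripper_width: -0.003
```

```bash
python3 -c "
from h import *
rel([-90,41,240])"
```

```text
t 2.0 gb xyz mm [-100.1 -161.5  304.4] twist to go 0.012 F gb [0.6 0.3 0. ] w -0.0 tilt [ 0.002 -0.    -1.   ]
shift cm [  1.24 -20.24   6.45]
```

Request:
{"method": "move_arm", "body": {"gripper": [0,0,0,0,0], "xyz": [[0,-4,0],[0.5,-8,0],[0.5,-12,0],[1,-16,0],[1,-19,0]], "twist": [0,0,0,0,0]}}

```text
t: 2.42
eef_pos: [0.5226, 0.0697, 0.3044]
tool_rot: [-0.001, 0.987, -0.162, 0.001]
contact_force: [0.5, 0.9, 0.5]
gripper_width: -0.001
```

Request:
{"method": "move_arm", "body": {"gripper": [0,0,0,0,0], "xyz": [[0,0,2],[0,0,4],[0,0,6],[0,0,6.5],[0,0,6.5]], "twist": [0,0,0,0,0]}}

```text
t: 2.83
eef_pos: [0.5205, 0.066, 0.2377]
tool_rot: [0.001, 0.987, -0.163, -0.001]
contact_force: [0.7, 0.0, 0.8]
gripper_width: 0.004
```

```bash
python3 -c "
from h import *
rel([-90,41,238])
c=save('top','t2.png'); crop(c,220,130,150,140,4,'t2.png');pts(['grip'],'top')
c=read_camera('side'); crop(c,190,160,150,140,4,'s2.png');pts(['grip'],'side')"
```

```text
t 2.83 gb xyz mm [-93.3  25.8 237.7] twist to go 0.01 F gb [0.7 0.3 0.8] w 0.0 tilt [-0.003 -0.001 -1.   ]
shift cm [ 0.35 -1.52 -0.04]
top grip []
side grip [([0.582, 0.06, 0.172], 0.6)]
```

View pics/t2.png

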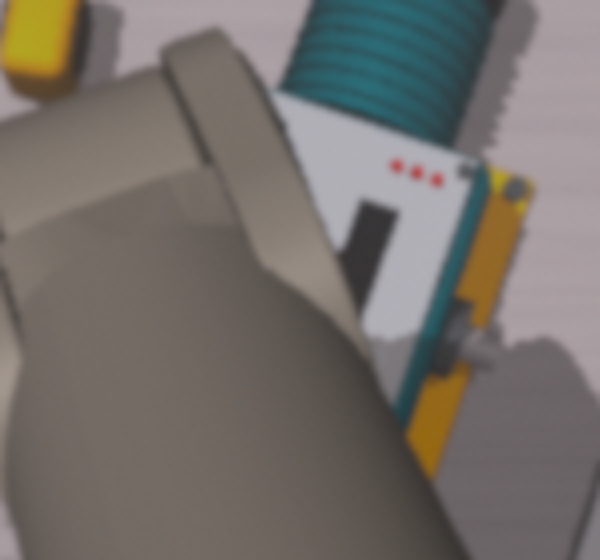

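View pics/s2.png

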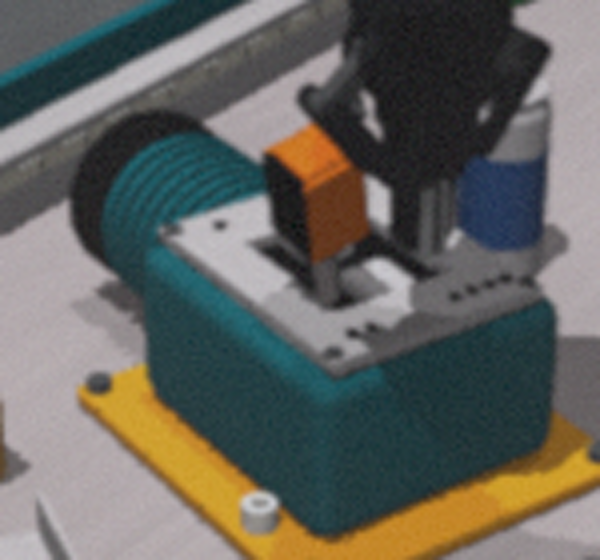

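Request:
{"method": "move_arm", "body": {"gripper": [0,0,0,0,0], "xyz": [[0,-1.5,-0.7],[0.5,-1.5,-0.7],[1,-1.5,-0.7],[1.5,-1.5,-0.7],[2,-1.5,-0.7]], "twist": [0.01,0.01,0.01,0.01,0.01]}}

```text
t: 3.45
eef_pos: [0.5457, 0.0729, 0.2459]
tool_rot: [0.0, 0.986, -0.169, 0.0]
contact_force: [-0.7, 0.4, -0.2]
gripper_width: 0.001
```

Request:
{"method": "move_arm", "body": {"gripper": [0,0,0,0,0], "xyz": [[0.5,0,0],[1,0,0],[1.5,0,0],[2,0,0],[2.5,0,0]], "twist": [0,0,0,0,0]}}

```text
t: 3.87
eef_pos: [0.5688, 0.0658, 0.2458]
tool_rot: [0.0, 0.986, -0.168, -0.001]
contact_force: [-2.7, 1.1, 2.0]
gripper_width: -0.002
```

```bash
python3 -c "
from h import *
rel([-30,41,245])
c=read_camera('side'); crop(c,190,160,150,140,4,'s3.png');pts(['grip','pad_left','pad_near'],'side')"
```

```text
t 3.87 gb xyz mm [-47.8  41.6 245.8] twist to go 0.001 F gb [-2.9  0.2  2. ] w -0.0 tilt [-0.001  0.    -1.   ]
shift cm [1.78 0.06 0.08]
side grip [([0.596, 0.054, 0.176], 0.77)]
side pad_left [([0.594, 0.072, 0.171], 0.62)]
side pad_near [([0.579, 0.064, 0.17], 0.62)]
```

View pics/s3.png

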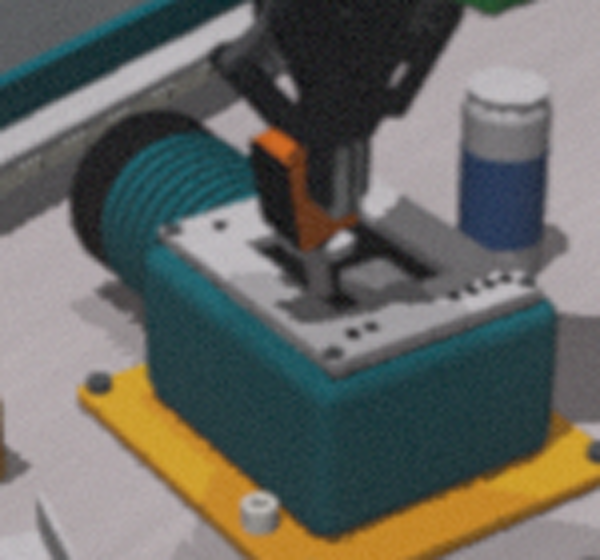

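Request:
{"method": "move_arm", "body": {"gripper": [0,0,0,0,0], "xyz": [[0.5,0,0],[1,0,0],[1.4,0,0],[1.7,0,0],[1.7,0,0]], "twist": [0,0,0,0,0]}}

```text
t: 4.48
eef_pos: [0.5856, 0.0598, 0.246]
tool_rot: [-0.0, 0.986, -0.169, 0.0]
contact_force: [-1.2, 1.8, 1.4]
gripper_width: 0.0
```

```bash
python3 -c "
from h import *
rel([-30,41,245])
c=read_camera('side'); crop(c,190,160,150,140,4,'s4.png');pts(['grip','pad_left','pad_near'],'side')
im=cv2.imread('pics/s4.png')
f=np.array([np.cos(YAW),np.sin(YAW),0]);l=np.array([-f[1],f[0],0]);o3=np.r_[O,0]
for fo in(-.3,-.05,0,.05,.3):
  for z in (112,150,202):
    # lever dir: across -0.22, fore
    a=-.22; d=np.sin(fo)*f+np.cos(fo)*(np.cos(a)*np.array([0,0,1])-np.sin(a)*l)
    s=.112/d[2] if z==112 else z/1e3
    u=(proj(c,o3+d*s)[0]-[190,160])*4
    cv2.circle(im,tuple(int(v) for v in u),3,(0,255,0) if fo==0 else (255,0,255),-1)
cv2.imwrite('pics/s4.png',im)"
```

```text
t 4.48 gb xyz mm [-29.9  41.5 246. ] twist to go -0.0 F gb [-1.7  1.3  1.4] w 0.0 tilt [ 0.001  0.    -1.   ]
shift cm [-0.01  0.05  0.1 ]
side grip [([0.612, 0.052, 0.173], 0.78)]
side pad_left [([0.614, 0.066, 0.17], 0.68)]
side pad_near [([0.595, 0.055, 0.17], 0.56), ([0.614, 0.067, 0.17], 0.22)]
```

View pics/s4.png

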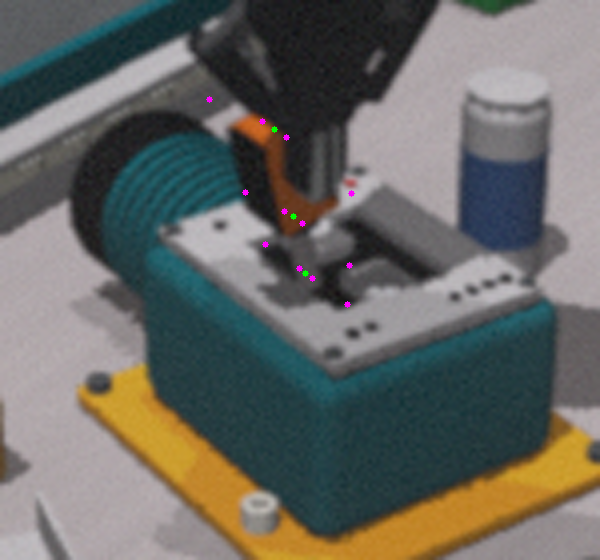

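Request:
{"method": "move_arm", "body": {"gripper": [0,0,0,0,0], "xyz": [[-1.5,0,0],[-3,0,-1],[-3,-1,-4.5],[-3,-3,-5],[-1,-6,-5]], "twist": [0,0,0,0,0]}}

```text
t: 5.1
eef_pos: [0.5944, 0.1195, 0.2992]
tool_rot: [0.0, 0.986, -0.169, 0.002]
contact_force: [-0.1, 0.9, -0.4]
gripper_width: 0.002
```

```bash
python3 -c "
from h import *
rel([0,98,246])
c=read_camera('side'); crop(c,190,160,150,140,4,'s5.png');pts(['grip','pad_left','pad_near'],'side')
im=cv2.imread('pics/s5.png')
f=np.array([np.cos(YAW),np.sin(YAW),0]);l=np.array([-f[1],f[0],0]);o3=np.r_[O,0]
for fo in(-.3,-.05,0,.05,.3):
  for z in (112,150,206.9):
    a=-.22; d=np.sin(fo)*f+np.cos(fo)*(np.cos(a)*np.array([0,0,1])-np.sin(a)*l)
    s=.112/d[2] if z==112 else z/1e3
    u=(proj(c,o3+d*s)[0]-[190,160])*4
    cv2.circle(im,tuple(int(v) for v in u),2,(0,255,0) if fo==0 else (255,0,255),-1)
cv2.imwrite('pics/s5.png',im)"
```

```text
t 5.1 gb xyz mm [-41.4 100.8 299.2] twist to go -0.001 F gb [-0.4  0.8 -0.4] w 0.0 tilt [ 0.004 -0.001 -1.   ]
shift cm [4.12 0.27 5.33]
side grip [([0.608, 0.048, 0.173], 0.8), ([0.445, 0.1, -0.001], 0.4)]
side pad_left [([0.612, 0.066, 0.172], 0.49), ([0.447, 0.1, 0.002], 0.33)]
side pad_near [([0.592, 0.057, 0.171], 0.59)]
```

View pics/s5.png

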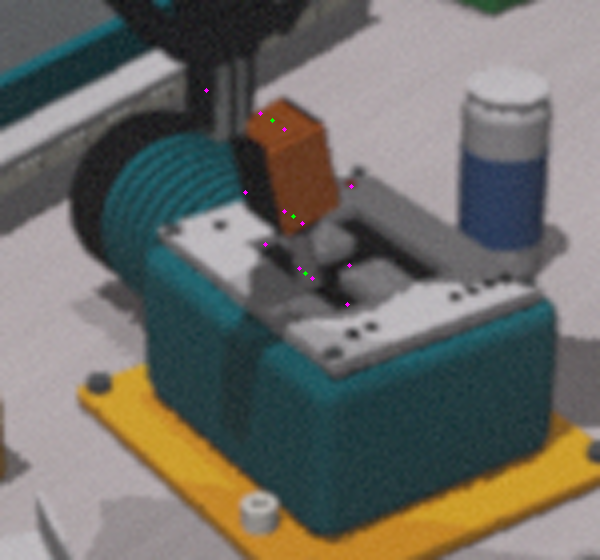

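Request:
{"method": "move_arm", "body": {"gripper": [0,0,0,0,0], "xyz": [[3,0,0],[4.2,0,1.5],[4.2,0,4],[4.2,0,5],[4.2,0.5,5]], "twist": [0,0,0,0,0]}}

```text
t: 5.72
eef_pos: [0.631, 0.1009, 0.2426]
tool_rot: [0.001, 0.986, -0.168, -0.003]
contact_force: [-0.5, 0.9, 0.0]
gripper_width: -0.003
```

Request:
{"method": "move_arm", "body": {"gripper": [0,0,0,0,0], "xyz": [[0,0.5,0],[0,1,0],[0,1.5,0],[0,2,0],[0,2.5,0]], "twist": [0,0,0,0,0]}}

```text
t: 6.13
eef_pos: [0.6255, 0.0782, 0.2475]
tool_rot: [-0.001, 0.986, -0.168, 0.001]
contact_force: [1.1, 3.9, 2.4]
gripper_width: 0.0
```

```bash
python3 -c "
from h import *
rel([0,-6,246])
c=read_camera('side'); crop(c,190,160,150,140,4,'s6.png');pts(['grip','pad_left','pad_near'],'side')
"
```

```text
t 6.13 gb xyz mm [  1.6  72.2 247.5] twist to go 0.001 F gb [-0.2  4.1  2.4] w 0.0 tilt [ 0.003  0.002 -1.   ]
shift cm [-0.17  7.82  0.13]
side grip [([0.609, 0.048, 0.177], 0.6)]
side pad_left [([0.61, 0.064, 0.173], 0.72), ([0.6, 0.011, 0.114], 0.45)]
side pad_near [([0.592, 0.054, 0.174], 0.87)]
```

View pics/s6.png

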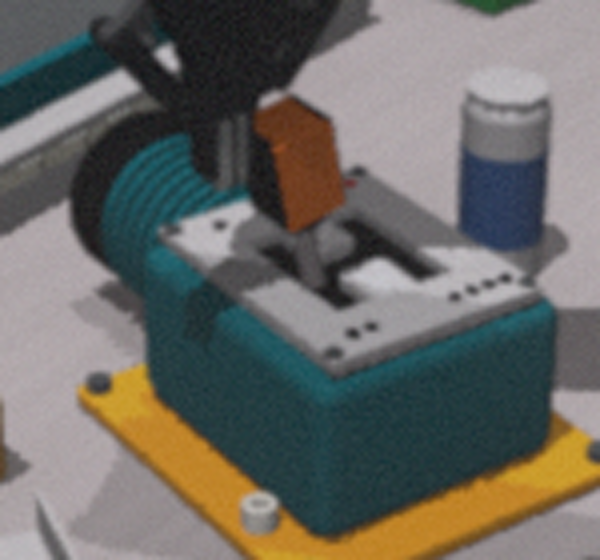

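Request:
{"method": "move_arm", "body": {"gripper": [0,0,0,0,0], "xyz": [[0,0.5,0],[0,1,0],[0,1.5,0],[0,2,0],[0,2.5,0]], "twist": [0,0,0,0,0]}}

```text
t: 6.75
eef_pos: [0.6164, 0.0535, 0.2458]
tool_rot: [0.0, 0.986, -0.168, -0.0]
contact_force: [0.9, 2.9, 2.4]
gripper_width: -0.003
```

```bash
python3 -c "
from h import *
rel([0,-6,246])
c=read_camera('side'); crop(c,190,160,150,140,4,'s7.png');pts(['grip','pad_left','pad_near'],'side')
"
```

```text
t 6.75 gb xyz mm [  1.2  45.8 245.8] twist to go 0.0 F gb [-0.1  3.1  2.4] w -0.0 tilt [-0. -0. -1.]
shift cm [-0.12  5.18 -0.01]
side grip [([0.596, 0.024, 0.178], 0.9)]
side pad_left [([0.603, 0.039, 0.177], 0.47)]
side pad_near [([0.584, 0.031, 0.178], 0.81)]
```

View pics/s7.png

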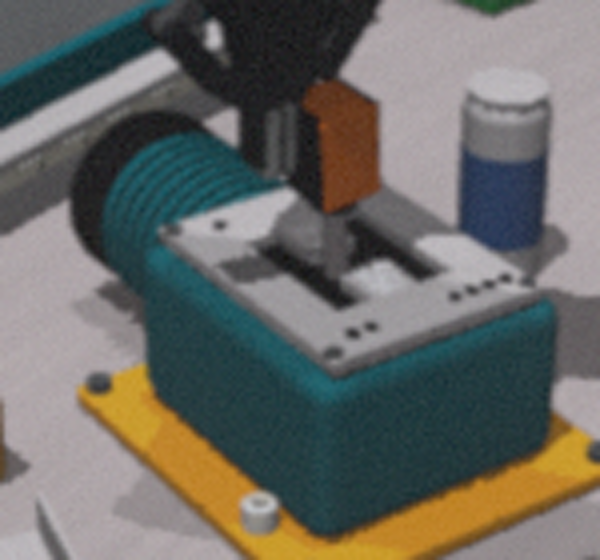

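Request:
{"method": "move_arm", "body": {"gripper": [0,0,0,0,0], "xyz": [[0,0.6,0],[0,1.2,0],[0,1.8,0],[0,2.4,0],[0,3,0]], "twist": [0,0,0,0,0]}}

```text
t: 7.37
eef_pos: [0.6065, 0.0253, 0.246]
tool_rot: [-0.0, 0.986, -0.168, 0.0]
contact_force: [-0.1, 2.9, 2.8]
gripper_width: -0.002
```

Request:
{"method": "move_arm", "body": {"gripper": [0,0,0,0,0], "xyz": [[0,0.6,0],[0,1.2,0],[0,1.7,0],[0,2.0,0],[0,2.0,0]], "twist": [0,0,0,0,0]}}

```text
t: 7.78
eef_pos: [0.5995, 0.0057, 0.2455]
tool_rot: [0.001, 0.986, -0.169, -0.001]
contact_force: [-0.6, -0.4, 0.1]
gripper_width: 0.002
```

```bash
python3 -c "
from h import *
rel([0,-6,246])
c=read_camera('side'); crop(c,190,160,150,140,4,'s8.png');pts(['grip','pad_left','pad_near'],'side')
"
```

```text
t 7.78 gb xyz mm [  1.2  -4.9 245.5] twist to go -0.001 F gb [-0.4 -0.6  0.1] w 0.0 tilt [-0.001 -0.001 -1.   ]
shift cm [-0.12  0.11 -0.05]
side grip [([0.581, -0.019, 0.174], 0.85)]
side pad_left [([0.589, -0.005, 0.178], 0.46)]
side pad_near [([0.571, -0.013, 0.173], 0.65)]
```

View pics/s8.png

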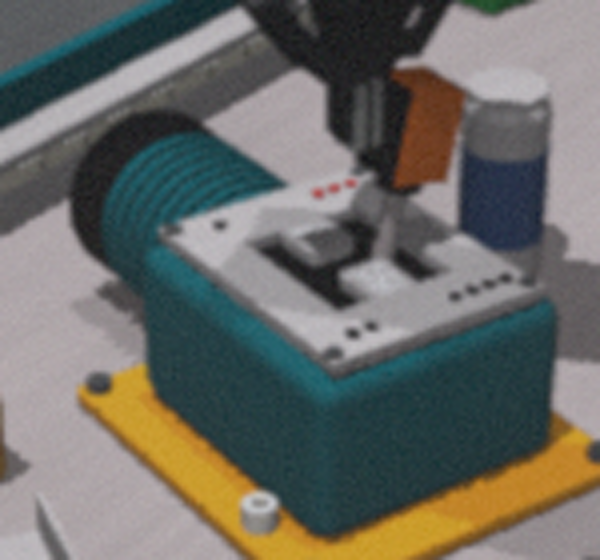

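Request:
{"method": "move_arm", "body": {"gripper": [0,0,0,0,0], "xyz": [[0,0.3,0],[0,0.3,0],[0,-1,0],[0,-2.5,-1],[-1,-2.5,-4]], "twist": [0,0,0,0,0]}}

```text
t: 8.4
eef_pos: [0.5987, 0.0377, 0.283]
tool_rot: [-0.0, 0.986, -0.167, -0.003]
contact_force: [0.1, 1.4, 1.1]
gripper_width: -0.002
```

Request:
{"method": "move_arm", "body": {"gripper": [0,0,0,0,0], "xyz": [[-2,0,-1],[-5,2,-1],[-6.5,5,-1],[-6.5,6,0],[-6.5,6,2]], "twist": [0,0,0,0,0]}}

```text
t: 8.82
eef_pos: [0.5184, -0.0022, 0.2687]
tool_rot: [0.0, 0.986, -0.169, 0.003]
contact_force: [0.3, -0.2, -0.8]
gripper_width: -0.006
```

```bash
python3 -c "
from h import *
rel([-60,-39,246])
c=read_camera('side'); crop(c,190,160,150,140,4,'s9.png');pts(['grip','pad_left','pad_near'],'side')
"
```

```text
t 8.82 gb xyz mm [-72.7 -39.3 268.7] twist to go -0.001 F gb [ 0.4 -0.1 -0.8] w -0.01 tilt [ 0.006 -0.001 -1.   ]
shift cm [ 1.26 -0.03  2.27]
side grip [([0.584, -0.02, 0.174], 0.9)]
side pad_left [([0.588, -0.008, 0.18], 0.63), ([0.625, -0.026, 0.109], 0.52)]
side pad_near [([0.57, -0.015, 0.174], 0.78), ([0.474, -0.159, -0.003], 0.58)]
```

View pics/s9.png

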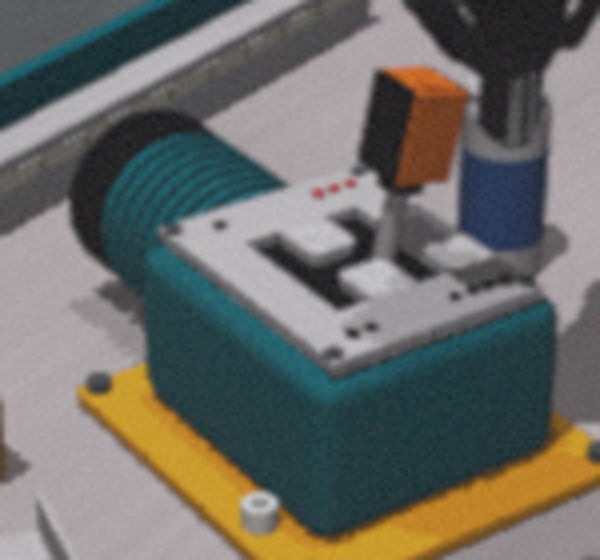

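Request:
{"method": "move_arm", "body": {"gripper": [0,0,0,0,0], "xyz": [[0,0,1.5],[0,0,2.5],[1,0,2.5],[2,0,2.5],[3,0,2.5]], "twist": [0,0,0,0,0]}}

```text
t: 9.43
eef_pos: [0.5478, -0.0112, 0.2416]
tool_rot: [-0.0, 0.986, -0.168, 0.001]
contact_force: [-0.7, -0.5, -0.5]
gripper_width: 0.005
```

Request:
{"method": "move_arm", "body": {"gripper": [0,0,0,0,0], "xyz": [[0.6,0,0],[1.2,0,0],[1.8,0,0],[2.4,0,0],[3,0,0]], "twist": [0,0,0,0,0]}}

```text
t: 9.85
eef_pos: [0.5744, -0.0211, 0.241]
tool_rot: [0.0, 0.986, -0.168, -0.0]
contact_force: [-2.8, 0.9, 3.2]
gripper_width: 0.001
```

```bash
python3 -c "
from h import *
rel([23,-39,244])
c=read_camera('side'); crop(c,190,160,150,140,4,'s10.png');pts(['grip','pad_left','pad_near'],'side')
"
```

```text
t 9.85 gb xyz mm [-13.6 -38.5 241. ] twist to go 0.001 F gb [-3.  -0.1  3.2] w 0.0 tilt [-0.001  0.    -1.   ]
shift cm [ 3.66  0.05 -0.3 ]
side grip [([0.598, -0.03, 0.174], 0.64)]
side pad_left [([0.604, -0.014, 0.178], 0.67)]
side pad_near [([0.584, -0.022, 0.173], 0.53)]
```

View pics/s10.png

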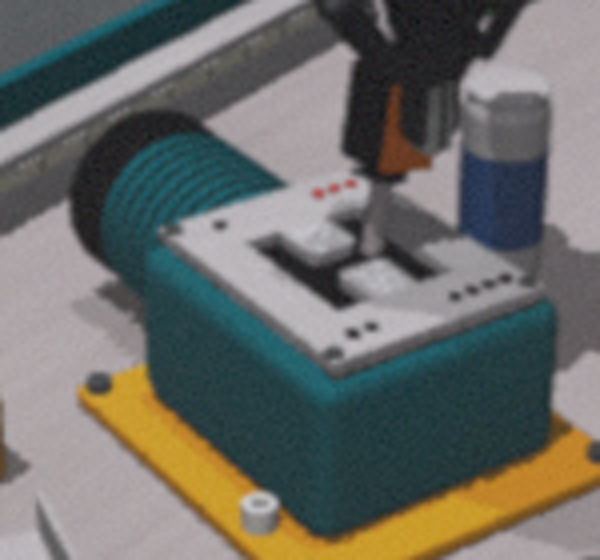

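Request:
{"method": "move_arm", "body": {"gripper": [0,0,0,0,0], "xyz": [[0.6,0,0],[1.2,0,0],[1.8,0,0],[2.4,0,0],[2.8,0,0]], "twist": [0,0,0,0,0]}}

```text
t: 10.47
eef_pos: [0.6013, -0.0307, 0.2406]
tool_rot: [0.0, 0.986, -0.168, -0.0]
contact_force: [-1.3, 1.1, -0.5]
gripper_width: -0.005
```

Request:
{"method": "move_arm", "body": {"gripper": [0,0,0,0,0], "xyz": [[0.2,0,0],[0.4,0,0],[0.6,0,0],[0.6,0,0],[0.6,0,0]], "twist": [0,0,0,0,0]}}

```text
t: 10.88
eef_pos: [0.6064, -0.0324, 0.241]
tool_rot: [0.0, 0.986, -0.168, 0.0]
contact_force: [-1.6, 0.8, -0.3]
gripper_width: -0.0
```

```bash
python3 -c "
from h import *
rel([23,-39,244])
c=read_camera('side'); crop(c,190,160,150,140,4,'s11.png');pts(['grip','pad_left','pad_near'],'side')
"
```

```text
t 10.88 gb xyz mm [ 20.4 -38.5 241. ] twist to go 0.0 F gb [-1.8  0.2 -0.3] w -0.0 tilt [ 0. -0. -1.]
shift cm [ 0.26  0.05 -0.3 ]
side grip [([0.634, -0.038, 0.168], 0.87), ([0.747, 0.155, 0.002], 0.55)]
side pad_left [([0.638, -0.02, 0.173], 0.7)]
side pad_near [([0.618, -0.032, 0.17], 0.67), ([0.626, -0.027, 0.111], 0.55)]
```

View pics/s11.png

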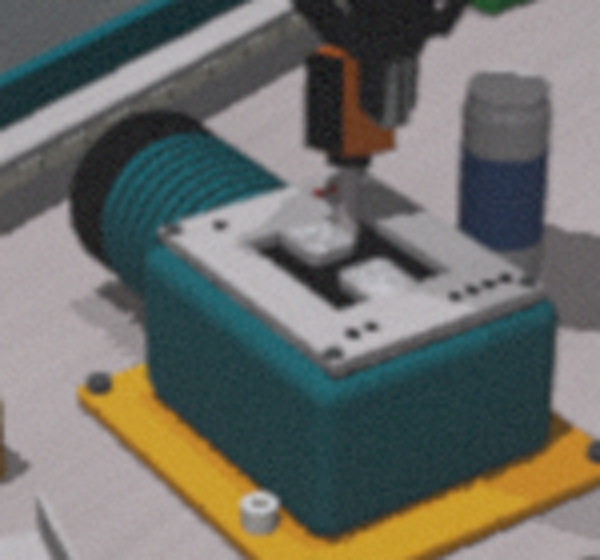

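Request:
{"method": "move_arm", "body": {"gripper": [0,0,0], "xyz": [[0.2,0,0],[0.4,0,0],[0.4,0,0]], "twist": [0,0,0]}}

```text
t: 11.33
eef_pos: [0.6104, -0.0337, 0.2409]
tool_rot: [-0.0, 0.986, -0.168, 0.0]
contact_force: [-2.2, 0.0, -0.2]
gripper_width: -0.001
```

Request:
{"method": "move_arm", "body": {"gripper": [0,0,0], "xyz": [[0.1,0,0],[0.2,0,0],[0.2,0,0]], "twist": [0,0,0]}}

```text
t: 11.58
eef_pos: [0.6121, -0.0343, 0.2408]
tool_rot: [-0.0, 0.986, -0.168, -0.0]
contact_force: [-2.0, 0.0, -0.5]
gripper_width: -0.001
```

Request:
{"method": "move_arm", "body": {"gripper": [0,0,0], "xyz": [[0.1,0,0],[0.2,0,0],[0.2,0,0]], "twist": [0,0,0]}}

```text
t: 11.83
eef_pos: [0.6135, -0.0347, 0.2406]
tool_rot: [-0.0, 0.986, -0.168, -0.001]
contact_force: [-4.1, 1.7, -0.9]
gripper_width: -0.001
```

Request:
{"method": "move_arm", "body": {"gripper": [0,0,0], "xyz": [[0.1,0,0],[0.2,0,0],[0.2,0,0]], "twist": [0,0,0]}}

```text
t: 12.08
eef_pos: [0.6149, -0.0351, 0.2403]
tool_rot: [-0.0, 0.986, -0.168, -0.001]
contact_force: [-6.0, 2.9, -0.6]
gripper_width: -0.001
```

```bash
python3 -c "
from h import *
rel([23,-39,244])
c=read_camera('side'); crop(c,190,160,150,140,4,'s12.png');pts(['grip','pad_left','pad_near'],'side')
"
```

```text
t 12.08 gb xyz mm [ 29.2 -38.3 240.3] twist to go 0.001 F gb [-6.6  0.8 -0.6] w -0.0 tilt [-0.003  0.001 -1.   ]
shift cm [-0.63  0.07 -0.37]
side grip [([0.638, -0.039, 0.163], 0.84), ([0.601, 0.008, 0.002], 0.7)]
side pad_left [([0.642, -0.023, 0.17], 0.66), ([0.474, -0.161, -0.0], 0.4)]
side pad_near [([0.623, -0.034, 0.172], 0.62)]
```

View pics/s12.png

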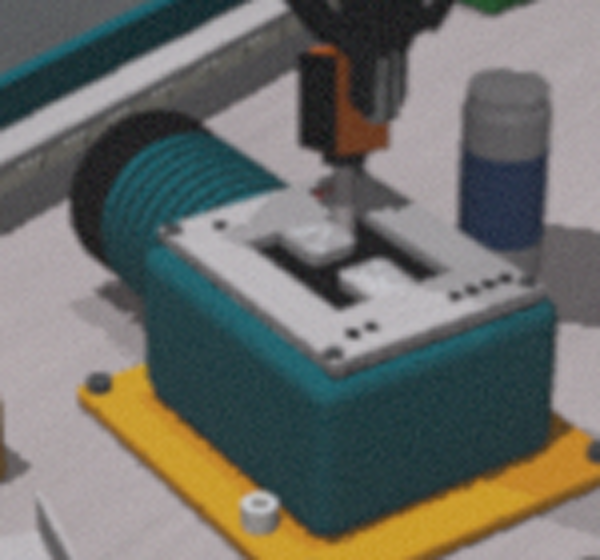

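Force is rising at about 27–29 mm: the stop has been met. I press slightly more to confirm it.

Request:
{"method": "move_arm", "body": {"gripper": [0,0,0,0], "xyz": [[0.2,0,0],[0.4,0,0],[0.4,0,0],[0.4,0,0]], "twist": [0,0,0,0]}}

```text
t: 12.62
eef_pos: [0.6174, -0.0359, 0.2398]
tool_rot: [0.0, 0.986, -0.168, -0.003]
contact_force: [-10.4, 4.2, 0.9]
gripper_width: -0.003
```

```bash
python3 -c "
from h import *
rel([23,-39,244])"
```

```text
t 12.62 gb xyz mm [ 31.9 -38.2 239.8] twist to go 0.001 F gb [-11.2   0.5   0.9] w -0.0 tilt [-0.006  0.001 -1.   ]
shift cm [-0.89  0.08 -0.41]
```

Request:
{"method": "move_arm", "body": {"gripper": [0,0,0,0], "xyz": [[0.2,0,0],[0.4,0,0],[0.4,0,0],[0.4,0,0]], "twist": [0,0,0,0]}}

```text
t: 12.95
eef_pos: [0.62, -0.0367, 0.2393]
tool_rot: [0.0, 0.986, -0.168, -0.005]
contact_force: [-12.7, 5.1, 1.8]
gripper_width: 0.002
```

```bash
python3 -c "
from h import *
rel([23,-39,244])
c=read_camera('side'); crop(c,190,160,150,140,4,'s13.png');pts(['grip','pad_left','pad_near'],'side')
a=cv2.imread('pics/s12.png');b=cv2.imread('pics/s13.png');cv2.imwrite('pics/c13.png',np.hstack([a[20:270,230:480],b[20:270,230:480]]))
"
```

```text
t 12.95 gb xyz mm [ 34.6 -38.1 239.3] twist to go 0.002 F gb [-13.6   0.6   1.8] w 0.0 tilt [-0.009  0.001 -1.   ]
shift cm [-1.16  0.09 -0.46]
side grip [([0.638, -0.04, 0.168], 0.68)]
side pad_left [([0.633, 0.212, 0.001], 0.68), ([0.643, -0.023, 0.172], 0.48)]
side pad_near [([0.622, -0.032, 0.174], 0.47), ([0.63, -0.198, -0.004], 0.18)]
```

View pics/c13.png

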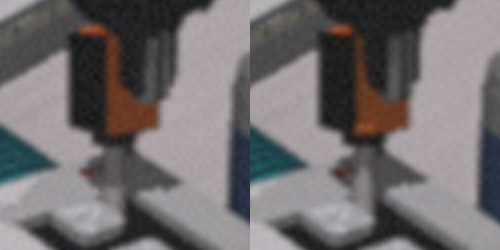

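The lever did not move under the extra push, so it is at its stop. Now I retract straight back, then up.

Request:
{"method": "move_arm", "body": {"gripper": [0,0,0,0,0], "xyz": [[-1,0,0],[-3,0,0],[-6,0,0],[-9,0,0],[-10,0,-3]], "twist": [0,0,0,0,0]}}

```text
t: 13.57
eef_pos: [0.5235, -0.0045, 0.2665]
tool_rot: [0.001, 0.986, -0.167, -0.005]
contact_force: [-0.6, -1.1, -0.2]
gripper_width: -0.003
```

Request:
{"method": "move_arm", "body": {"gripper": [0,0,0,0,0], "xyz": [[0,2,-3],[0,6,-4],[0,10,-4],[0,14,-4],[0,18,-4]], "twist": [0,0,0,0,0]}}

```text
t: 13.98
eef_pos: [0.4697, -0.1772, 0.3125]
tool_rot: [0.001, 0.986, -0.168, 0.003]
contact_force: [1.3, -0.7, 0.1]
gripper_width: 0.003
```

```bash
python3 -c "
from h import *
rel()
c=save('top','t14.png'); crop(c,180,95,200,200,3,'t14.png');pts(['grip','pad_near','oil_can','end_cap'],'top')
c=save('side','s14f.png'); crop(c,190,160,150,140,4,'s14.png');pts(['grip','pad_left','pad_near','oil_can','end_cap'],'side')
im=cv2.imread('pics/s14.png')
f=np.array([np.cos(YAW),np.sin(YAW),0]);l=np.array([-f[1],f[0],0]);o3=np.r_[O,0]
for fo in(0.2,.25,.3):
  for z in (112,150,206.9):
    a=.22; d=np.sin(fo)*f+np.cos(fo)*(np.cos(a)*np.array([0,0,1])-np.sin(a)*l)
    s=.112/d[2] if z==112 else z/1e3
    u=(proj(c,o3+d*s)[0]-[190,160])*4
    cv2.circle(im,tuple(int(v) for v in u),2,(0,255,0) if fo==.3 else (255,0,255),-1)
    if z==150:print(fo,(o3+d*.18).round(3))
cv2.imwrite('pics/s14.png',im)"
```

```text
t 13.98 gb xyz mm [ -60.5 -220.5  312.5] twist to go 0.001 F gb [ 1.5 -0.2  0.1] w 0.0 tilt [ 0.005 -0.002 -1.   ]
top grip [([0.635, -0.036, 0.174], 0.86), ([0.657, -0.044, 0.164], 0.67)]
top pad_near [([0.623, -0.034, 0.169], 0.83), ([0.376, -0.067, -0.002], 0.39)]
top oil_can [([0.63, -0.197, 0.001], 0.72), ([0.75, 0.154, 0.0], 0.66)]
top end_cap []
side grip [([0.599, 0.008, 0.112], 0.75), ([0.637, -0.04, 0.169], 0.74)]
side pad_left [([0.64, -0.023, 0.17], 0.77), ([0.472, -0.16, -0.004], 0.65)]
side pad_near [([0.622, -0.034, 0.169], 0.52)]
side oil_can [([0.628, -0.197, -0.003], 0.76), ([0.448, 0.102, 0.001], 0.52)]
side end_cap [([0.585, 0.107, 0.012], 0.51)]
0.2 [ 0.621 -0.037  0.172]
0.25 [ 0.629 -0.04   0.17 ]
0.3 [ 0.638 -0.042  0.168]
```

View pics/t14.png

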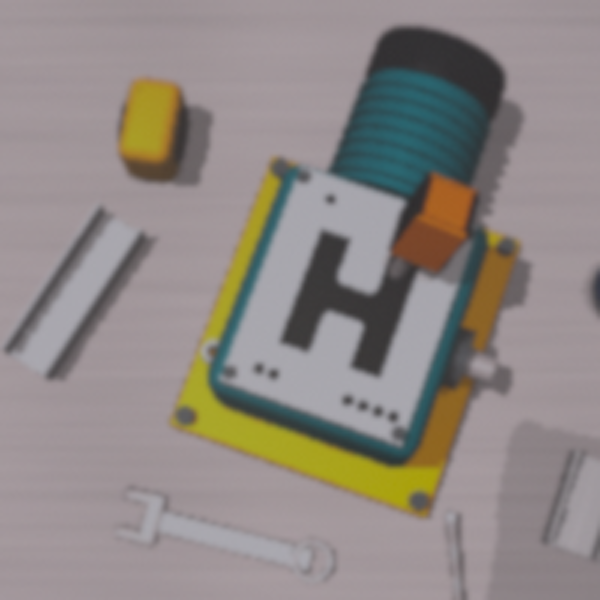

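View pics/s14.png

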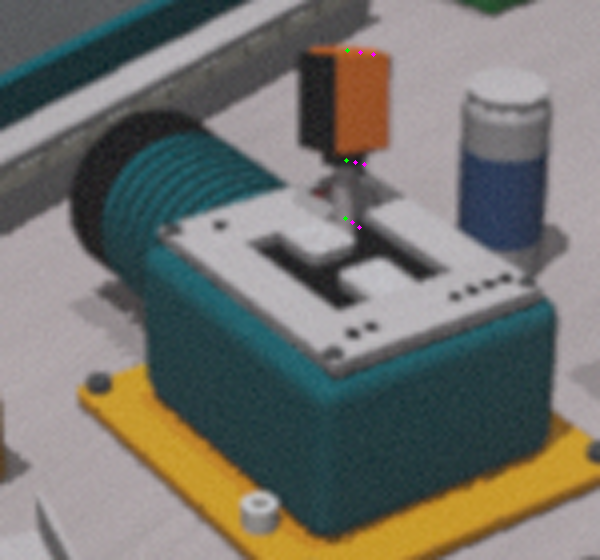

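```bash
python3 -c "
from h import *
print(hand_in())"
```

```text
the job is handed in; nothing more can be done
None
```

The lever is fully home in the third slot (three red dots), and the job was handed in at about 14 s of the 64 s allowed. I pushed it only with the shut fingertips: forward from the back face to the crossing lane, right from the left face, then forward again from the back face.

- **At the stop:** pushing on to about 14 N did not move the lever any further. After retracting, the grip was found at about (0.637, -0.038, 0.169). The model gives (0.638, -0.042, 0.168) at a forward tilt of 0.30, and the side picture agreed.
- **Forces:** the highest wrist force I read was about 14 N, well under the 120 N limit.
- **Other things:** the arm touched nothing else that I could see. In the last pictures the tape measure, both offcuts, the wrench, the oil can and the end cap stood where they were at the start. Only the tip of the screwdriver was in view. I compared these by eye, not by measurement.
- **Disagreements:** the detectors gave some low-quality extra hits (a second "grip" at the gate, for example), which I ignored. The top camera found no end cap in the last picture, but the side camera did.

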